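# Release the next block with the button pair

## Robot

A 6-joint arm with a two-finger parallel gripper is mounted at the origin on a cart in front of the work surface, level with it; the furniture and walls round the work are solid. World frame = base frame: x ahead of the robot, y to its left, z up, the work surface at z = 0. Lengths are in mm, angles in rad, forces in N, time in s.
With the tool pointing down it reaches from about 350 to 975 mm from the base axis. Payload 7.1 kg.
Tool frame: the origin (TCP) lies midway between the tips of the shut fingers; the grasp point (between the pads) lies 19 mm behind it (ctrl.grip_point_offset is the distance from the TCP to the grasp point, in mm); z points along the fingers, y is the line along which they close (so a half turn about z gives the same grasp; the last joint's range is limited). The gripper opens to 88 mm and grips with 3 to 60 N. Pads are 20 mm wide; open, the fingers measure 115 mm over their backs; the gripper's body (75 mm by 178 mm) begins 61 mm behind the grasp point.
Start: joints at [1.261, 0.423, 1.63, -0, 1.089, -0.019], TCP at [179.167, 598.752, 190.275] pointing down, gripper open.
Joint ranges: [-3, 3], [-0.9, 2.11], [0.09, 2.58], [-1.31, 4.45], [0.11, 2.69], [-2.54, 2.54]. Speed limits (rad/s): [2.39, 2.39, 3.01, 3.14, 3.14, 3.14].

## Interface

Orientations are given as a rotation vector (axis times angle).
In Python, from workcell import get_obs, optics, close_job, spotter, ctrl gives the robot as it stands. The module is installed in compiled form; this text tells all that it offers.
- The arm moves only by the tool move_arm, never from a script. Its argument "rows" is a list of rows, each a list of 5 numbers: the shift along the tool's x, y, z in cm, then the turn about the tool's z in degrees, then the opening in per cent of the stroke, from 0 (shut) to 100 (fully open). A call has 1 to 10 rows; each row shifts and turns the commanded pose from where the row before left it, along the tool's axes as they then stand; what a row does not reach is not made up. A row lasts 1/8 s, in which the tool goes at most 62.5 mm and 10.7 degrees, less where a joint would pass 70% of its speed; a pose out of reach is approached as far as the arm can. A call with a gripper value outside its range is refused whole. The fingers move at their own pace and stop on an object; the grip force is fixed at half the most. Time passes only in rows, so rows that do not move let the fingers close. It gives the time, the measured TCP pose, the force, the opening and the grip force at its end, in the units of the state.
- get_obs(): the state, without advancing time (a new reading comes with each control period).
- optics.get_image(name): name is "side" or "top"; returns the picture (420x560x3 uint8, blue, green, red); there is no depth.
- optics.calibration(name): a dict with "camera_matrix" (3x3 intrinsics, pixels), "distortion" ([k1, k2, p1, p2, k3] as OpenCV has them; the pictures are not rectified), "xyz" and "orientation" of the camera in the world. Camera axes: x right, y down, z forward; pixel columns grow to the right and rows downward; lengths in mm; the calibration is good to about 2 mm. A picture is of the moment at which its call begins. calibration takes no time and is no camera call.
- close_job(): hands the job in; it is judged then, once.
Trained networks look in the newest picture that a camera, given by its name, has taken for a name from the list of things; names that differ only in an ending like _2 or _b are one class to them, and where a whole thing is asked for, a point or a joint stands for the part that bears it (a point fixed in the world has none). Each returns a list of dicts, best first, with "conf" (0 to 1); they miss things now and then, are a little off and sometimes report something else, mostly with a low value. They report only what shows in the picture. A call takes as long as a camera call. They do not tell look-alikes from the thing itself.
- spotter.find_in(camera, label): "point" ([column, row] in pixels, amid what is visible of it).
- spotter.regions_of(camera, label): "region" (420x560 bool, what is visible of it) and "point" ([column, row] in pixels, amid what is visible of it).
The state is a dict: "t": time; "qpos": joint angles; "qvel": joint speeds; "joint_torque": joint torques, N m; "ee_pos": TCP position; "orientation": TCP orientation; "ft_force": force on the tool from outside, world axes, zero at the start; "moment": the same for the moment, N m; "width": finger opening in mm; "grasp_force": force on a finger pad.
Only numpy, scipy, OpenCV 4.12 (cv2) and the standard library are available. Lean on these libraries where they do the work, as an engineer would, in place of code of your own. Each camera call takes 0.05 s, during which the arm holds its last target. There are 200 camera calls.

## Task

The red printing block waits on the roller track, held back by two stop pins. Press the two green buttons together, one fingertip on each, and keep both fully down until the block has rolled all the way down and come to rest against the yellow end stop; then let both buttons come up again. Do not touch the block, pick nothing up, and leave the things standing around where they are.

Things in the scene. Friction and masses are not known exactly. Their poses are not given: they have to be found in the camera images.
- rack: Fixed: sloping roller track (244 x 84 mm, to 90 mm high) beside a grey control box (130 x 56 x 44 mm) with two green buttons. Origin on the table, yaw up to 0.45 rad; x runs up the slope (low end with yellow stop at -x, towards the robot). Track centre line at y = +45 mm, box centre at x = 0, y = -55 mm. Slope 0.17 rad, damped rollers. Bystanders are under 40 mm high, 20 mm or more off it.
- button_near_top (a point): Centre of the top of the green button nearer the low end (rack x = -31 mm, y = -55 mm). Round cap of 26 mm diameter, top 68.5 mm above the table when up; the point moves with the button. The buttons are 62 mm apart (centres) along the rack's x, equally high: fingers about 50 mm apart inside stand one on each.
- button_far_top (a point): The same for the green button nearer the high end (rack x = +31 mm, y = -55 mm).
- button_near (a joint): Travel of the near button in m: 0 up, 0.010 fully down. Spring button: starts to move at about 1.4 N, fully down at about 4.5 N (both together 9 N), comes up by itself when let go. It pulls one of the two brass stop pins down by the same amount.
- button_far (a joint): The same for the far button and the other pin. Both must be down more than about 7.5 mm for the block to pass; a button let up too early raises its pin under the block and stops it.
- red_block: Loose wooden block with a red top, 70 x 96 x 8 mm, on the rollers with its long side along the track, held by the two pins. Origin at the centre of its underside; its y runs along the track. Once released it rolls 109 mm down in 2 to 4 s.
- berth (a point): Point on the rack where the origin of the red block lies when the block rests against the yellow end stop at the low end of the track.
- tape: Bystander: roll of masking tape lying flat, 92 mm across, 24 mm high. Origin at the centre of its underside.
- tin: Bystander: ink tin with a red band and white lid, 65 mm across, 37 mm high. Origin at the centre of its underside.
- tube: Bystander: blue ink tube, 33 x 104 x 22 mm, lying along its y. Origin at the centre of its underside.
- rubber: Bystander: blue and white eraser, 23 x 44 x 12 mm. Origin at the centre of its underside.
Things that resemble listed ones, but are neither listed nor needed, are in the scene too. Of the things that look like the red_block, the largest one is meant.

How it is judged (in metres and radians):
On the way, in this order (a step that is already met when the one before it is completed fails the run):
1. both buttons are down together, each under a finger (value of joint each of button_near, button_far above 0.0075 m and contact force between the fingers and button_near above 0.3 N and contact force between the fingers and button_far above 0.3 N), for 0.1 s.
2. the block has come to rest at the end stop while both buttons are still held down (distance between red_block and berth below 0.008 m and linear speed of red_block below 0.02 m/s and value of joint each of button_near, button_far above 0.0065 m), for 0.2 s.
At the end, for the whole second after the job is handed in: The red block rests against the end stop (its origin within 8 mm of the berth point, at rest), both buttons are up again (within 1.5 mm), and the tape, tin, tube and eraser are within 20 mm of where they stood (distance between red_block and berth below 0.008 m and linear speed of red_block below 0.02 m/s and value of joint each of button_near, button_far below 0.0015 m and distance of each of tape, tin, tube, rubber from where it was at the start of the episode below 0.02 m); the robot touches nothing.
It fails at once if one button is pushed in alone (over 6 mm while the other is under 1 mm) ((value of joint button_near above 0.006 m and value of joint button_far below 0.001 m) or (value of joint button_far above 0.006 m and value of joint button_near below 0.001 m)).
It fails at once if the robot touches the block (contact force between any of the fingers, the arm and red_block above 0.5 N).
It fails at once if the block is lifted off the track (height (world z) of red_block above 0.09 m).
It fails at once if the tape, tin, tube or eraser is moved more than 20 mm (distance of any of tape, tin, tube, rubber from where it was at the start of the episode above 0.02 m).
It also fails if it takes over 32 s, if anything falls off the work surface, if the arm or the gripper's body presses on something with over 40 N, if the wrist force passes 120 N, or if a joint passes its speed limit or range.

## Working session

There is one attempt and no reset: what is moved stays moved. The work goes in short steps, Python scripts to look and compute and a tool call to move; the robot and the scene stay as the last step left them, time stands still between calls to the robot, and variables do not carry over. Pictures are saved under pics/ and viewed, at most 10 in all, crops included, and the job is handed in when it is done.

Besides the shell and the picture viewer there is one more tool, called after "Call:" by a JSON object that holds its "op" and its "data", one argument or row to a line. move_arm: Moves the arm, as the interface text tells. Its arguments: {"type":"object","properties":{"rows":{"type":"array","items":{"type":"array","items":{"type":"number"}}}},"required":["rows"]}

```bash
mkdir -p pics; cat > h.py <<'E'
import numpy as np, cv2
from scipy.spatial.transform import Rotation as R
from workcell import get_obs, optics, spotter
def cal(n):
    c=optics.calibration(n); o=np.array(c["orientation"],float)
    M=R.from_rotvec(o).as_matrix() if o.size==3 else (o if o.size==9 else R.from_quat(o).as_matrix())
    return np.array(c["camera_matrix"]),np.array(c["distortion"]),np.array(c["xyz"],float),M
def ray(n,p):
    K,d,t,M=cal(n); u=cv2.undistortPoints(np.array([[p]],float),K,d)[0,0]
    return t,M@np.r_[u,1]
def at_z(n,p,z):
    t,r=ray(n,p); return t+r*(z-t[2])/r[2]
def proj(n,X):
    K,d,t,M=cal(n); return cv2.projectPoints(np.atleast_2d(np.array(X,float)),cv2.Rodrigues(M.T)[0],-M.T@t,K,d)[0][:,0]
E
python3 - <<'E'
from h import *
ims=[]
for n in("top","side"):
    im=optics.get_image(n); cv2.imwrite(f"pics/{n}0.png",im)
    for l in("button_near_top","red_block","rack"):
        for r in spotter.find_in(n,l)[:4]:
            print(n,l,np.round(r["point"],1),round(r["conf"],2),np.round(at_z(n,r["point"],68.5),0))
    print(optics.calibration(n)["xyz"],optics.calibration(n)["orientation"])
print(get_obs())
E
```

```text
top button_near_top [304.8 215.4] 0.54 [556. -75.  68.]
top red_block [240.7 143.6] 0.94 [738.  77.  68.]
top red_block [257.7 191.2] 0.62 [618.  37.  68.]
top red_block [177.3 261.7] 0.61 [453. 230.  68.]
top red_block [333.3 169. ] 0.15 [ 668. -148.   68.]
top rack [270. 217.] 0.92 [554.   9.  68.]
top rack [254.2 190.7] 0.56 [619.  45.  68.]
[443.47672353 -21.32775734 995.34817622] [-2.11634188  2.16930589 -0.15106735]
side button_near_top [270.8 235.1] 0.48 [562. -83.  68.]
side red_block [357.3 220.9] 0.84 [733. -32.  68.]
side red_block [291.3 201.9] 0.69 [607.  46.  68.]
side red_block [232.1 185.9] 0.52 [476. 122.  68.]
side rack [273.5 231.7] 0.62 [567. -72.  68.]
[ 550.18183614 -746.43552111  495.7184435 ] [-2.08262659  0.01338412 -0.02953324]
{'t': 0.4, 'qpos': array([ 1.26098683e+00,  4.23210266e-01,  1.63000884e+00, -9.72750881e-06,
        1.08860042e+00, -1.89686849e-02]), 'qvel': array([-0.00019144, -0.00257363, -0.00112898, -0.00030072, -0.00081783,
        0.00030754]), 'joint_torque': array([ 2.46283016e-04, -5.44022405e+01, -2.73663425e+01,  6.43179263e-02,
        1.88557530e-02, -7.68418954e-05]), 'ee_pos': array([179.15280311, 598.66951701, 190.16332629]), 'orientation': array([-4.55232031e-01, -3.10840606e+00,  3.53774300e-04]), 'ft_force': array([ 0.09569766, -0.23497637, -0.41496167]), 'moment': array([-0.01979238,  0.05129852, -0.00870051]), 'grasp_force': 0.0, 'width': 87.46556422654307}
```

View pics/top0.png

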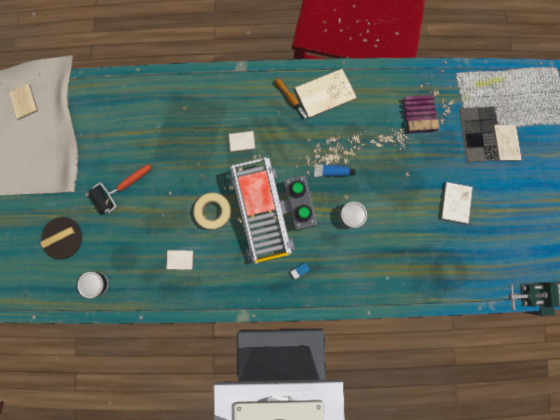

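View pics/side0.png

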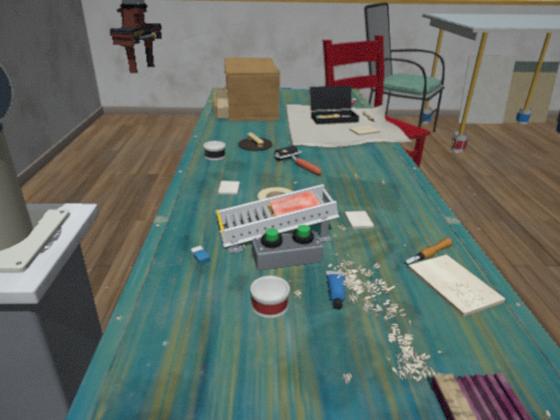

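The top picture shows the rack with the red block on the track at (257,191). The other red_block candidates, (241,141) and (180,260), are pale cards lying on the table, so only the block on the track fits. The near green button is at (304,213) and the far one at (297,188). In the side picture they are at (271,235) and (303,232).

```bash
python3 - <<'E'
from h import *
P={}
big=[]
for n,box in(("top",(150,120,350,290)),("side",(200,170,370,300))):
    im=cv2.imread(f"pics/{n}0.png"); h=cv2.cvtColor(im,cv2.COLOR_BGR2HSV)
    m=cv2.inRange(h,(50,150,90),(75,255,255))
    x0,y0,x1,y1=box; k=np.zeros_like(m); k[y0:y1,x0:x1]=m[y0:y1,x0:x1]
    N,_,s,c=cv2.connectedComponentsWithStats(k)
    P[n]=[c[i] for i in range(1,N) if s[i,4]>25]
    for i in range(1,N):
        if s[i,4]>25: print(n,s[i],c[i].round(1),at_z(n,c[i],66).round(1))
    big.append(cv2.resize(im[160:285,225:335] if n=="top" else im[180:280,205:355],(600,600) if n=="top" else (750,500),interpolation=cv2.INTER_CUBIC))
    cv2.imwrite(f"pics/{n}_crop.png",big[-1])
# corners of block by red mask, top
im=cv2.imread("pics/top0.png"); m=((im[...,2]>150)&(im[...,1]<140)).astype(np.uint8); m[:120]=0; m[:,:225]=0; m[:,300:]=0
pts=np.argwhere(m[:290])[:,::-1].astype(np.float32)
print("red",cv2.minAreaRect(pts))
E
```

```text
top [293 182  10  11  90] [297.5 187.4] [625.  -59.4  66. ]
top [299 207  11  11  94] [303.7 211.9] [564.7 -72.4  66. ]
side [297 226  14  11 124] [303.6 230.8] [624.3 -64.4  66. ]
side [266 229  12  12 120] [271.4 234.7] [563.1 -78.3  66. ]
red ((254.88238525390625, 217.5294189453125), (87.79788208007812, 44.141483306884766), 75.96376037597656)
```

View pics/top_crop.png

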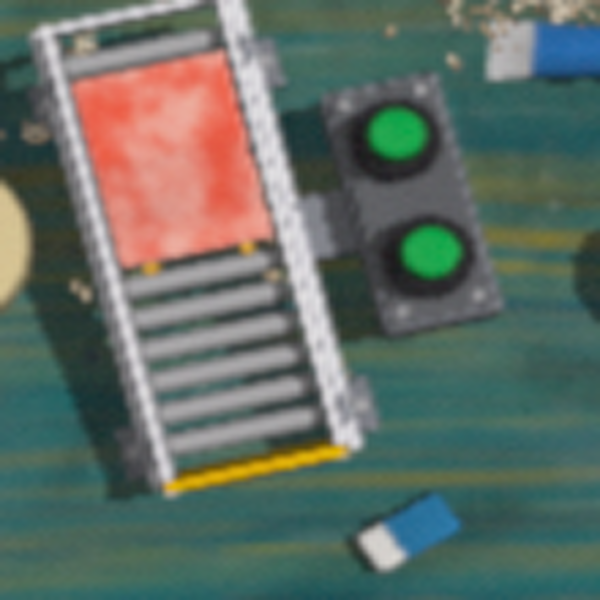

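Call:
{"op": "move_arm", "data": {
  "rows": [
    [0,0,0,10.2,57],
    [0,0,0,10.2,57],
    [0,0,0,10.2,57],
    [0,0,0,10.2,57],
    [0,0,0,10.2,57],
    [0,0,0,10,57]
  ]
}}

```text
t: 1.15
ee_pos: [179.2, 598.7, 190.3]
orientation: [-1.977, -2.442, -0.0]
ft_force: [-0.4, 0.3, 0.3]
width: 50.1
grasp_force: 0.0
```

Call:
{"op": "move_arm", "data": {
  "rows": [
    [-3,1,0,0,57],
    [-5,1.8,0,0,57],
    [-5,1.8,0,0,57],
    [-5,1.8,0,0,57],
    [-5,1.8,0,0,57],
    [-5,1.8,0,0,57],
    [-5,1.8,0,0,57],
    [-5,1.8,0,0,57],
    [-5,1.8,0,0,57],
    [-5,1.8,0,0,57]
  ]
}}

```text
t: 2.4
ee_pos: [450.6, 165.1, 190.6]
orientation: [1.97, 2.447, 0.001]
ft_force: [0.9, 0.2, -0.1]
width: 50.1
grasp_force: 0.0
```

Call:
{"op": "move_arm", "data": {
  "rows": [
    [-5,1.8,0,0,57],
    [-5,1.8,0,0,57],
    [-5,1.8,0,0,57],
    [-5,1.8,0,0,57],
    [-3,1.2,0,0,57],
    [-1,1,0,0,57],
    [0,0,0,0,57]
  ]
}}

```text
t: 3.28
ee_pos: [593.2, -47.6, 190.1]
orientation: [-1.97, -2.446, -0.0]
ft_force: [0.0, 0.1, -0.8]
width: 50.2
grasp_force: 0.0
```

```bash
cat > st.py <<'E'
from h import *
import sys
o=get_obs(); M=R.from_rotvec(o["orientation"]).as_matrix(); p=o["ee_pos"]
print(o["t"],p.round(1),"yaw",np.arctan2(M[1,1],M[0,1]).round(4),"w",o["width"],"F",np.round(o["ft_force"],1),"q",np.round(o["qpos"],2))
print("shift tool mm to (594.5,-66):",(M.T@(np.array([594.5,-66,p[2]])-p)).round(1),"z axis",M[:,2].round(3))
E
python3 st.py
```

```text
3.275 [593.2 -47.6 190.1] yaw 0.2147 w 50.21790232396433 F [ 0.   0.1 -0.8] q [-0.1   0.38  1.7   0.    1.06 -0.32]
shift tool mm to (594.5,-66): [-18.3  -2.6  -0. ] z axis [-0.  0. -1.]
```

Call:
{"op": "move_arm", "data": {
  "rows": [
    [-1.83,-0.26,2,0,57],
    [0,0,4,0,57],
    [0,0,3,0,57],
    [0,0,1,0,57],
    [0,0,0,0,57]
  ]
}}

```text
t: 3.9
ee_pos: [593.5, -66.0, 89.6]
orientation: [-1.968, -2.447, 0.001]
ft_force: [-0.5, 0.4, -0.2]
width: 50.1
grasp_force: 0.0
```

```bash
python3 st.py; python3 - <<'E'
from h import *
o=get_obs()
a=optics.get_image("top");b=optics.get_image("side")
a=cv2.resize(a[150:270,230:350],(400,400),interpolation=3); b=cv2.resize(b[150:270,220:340],(400,400),interpolation=3)
cv2.imwrite("pics/c1.png",np.hstack([a,b]))
E
```

```text
3.9 [593.5 -66.   89.6] yaw 0.2159 w 50.098480764619744 F [-0.5  0.4 -0.2] q [-0.13  0.51  1.76 -0.    0.87 -0.35]
shift tool mm to (594.5,-66): [-0.2  0.9 -0. ] z axis [-0.002  0.    -1.   ]
```

View pics/c1.png

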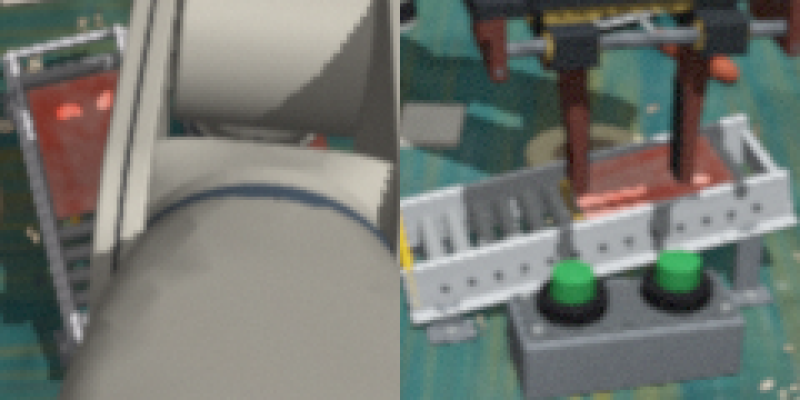

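The side crop shows both fingertips, at (578,190) and (684,180), above and in line with the green button tops at (572,265) and (680,253). The top view is covered by the arm. I'll check this alignment numerically.

```bash
python3 - <<'E'
from h import *
f=lambda c,r:(220+(c-400)*.3-.35,150+r*.3-.35)
for nm,p,z in(("tipN",(578,192),89.6),("tipF",(684,181),89.6),("bN",(572,269),68.5),("bF",(680,257),68.5)): print(nm,at_z("side",f(*p),z).round(1))
u=np.array([np.cos(.216),np.sin(.216)])
c=np.array([593.5,-66])
for s in(-1,1):
  for z in(89.6,68.5): print(s,z,proj("side",np.r_[c+s*31.75*u,z]).round(1), f(0,0))
E
```

```text
tipN [566.8 -15.2  89.6]
tipF [630.7  -1.3  89.6]
bN [562.9 -67.   68.5]
bF [625.1 -53.8  68.5]
-1 89.6 [[271.2 222.4]] (99.65, 149.65)
-1 68.5 [[271.1 232. ]] (99.65, 149.65)
1 89.6 [[304.1 218.7]] (99.65, 149.65)
1 68.5 [[303.6 228.2]] (99.65, 149.65)
```

```bash
python3 - <<'E'
from h import *
a=1.28;u=np.array([np.cos(a),np.sin(a)]);c=np.array([179.2,598.7])
for s in(-1,1):
  for z in(190.3,210,230): print(s,z,proj("side",np.r_[c+s*50*u,z]).round(1))
a=cv2.imread("pics/side0.png")[0:100,90:190]; a=cv2.resize(a,(400,400),interpolation=3)
b=optics.get_image("side"); b=cv2.resize(b[190:240,250:330],(640,400)[0:2],interpolation=3)[:,100:500]
cv2.imwrite("pics/c2.png",np.hstack([a,b]))
E
```

```text
-1 190.3 [[135.4  84.9]]
-1 210 [[134.4  78.2]]
-1 230 [[133.4  71.2]]
1 190.3 [[152.5  78. ]]
1 210 [[151.7  71.5]]
1 230 [[150.9  64.9]]
```

View pics/c2.png

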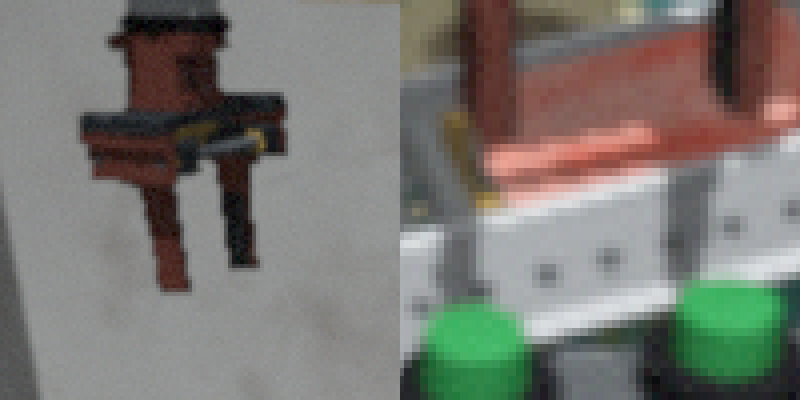

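Call:
{"op": "move_arm", "data": {
  "rows": [
    [0,0,1,0,57],
    [0,0,1,0,57],
    [0,0,0,0,57]
  ]
}}

```text
t: 4.42
ee_pos: [593.4, -66.1, 69.2]
orientation: [-1.969, -2.446, 0.002]
ft_force: [-0.3, 0.1, 0.5]
width: 50.2
grasp_force: 0.0
```

```bash
python3 st.py; python3 - <<'E'
from h import *
a=1.28;u=np.array([np.cos(a),np.sin(a)]);c=np.array([179.2,598.7])
for s,obs in((-1,(133.5,72.5)),(1,(150.8,66.5))):
  print(obs,"lateral",proj("side",np.r_[c+s*50*u+[0,50],190.3]).round(1),"up",proj("side",np.r_[c+s*50*u,223]).round(1))
a=optics.get_image("side")
a=cv2.resize(a[170:270,230:350],(720,600),interpolation=3)
cv2.imwrite("pics/c3.png",a)
E
```

```text
4.425 [593.4 -66.1  69.2] yaw 0.2154 w 50.23458840857996 F [-0.3  0.1  0.5] q [-0.13  0.54  1.77  0.    0.84 -0.35]
shift tool mm to (594.5,-66): [-0.1  1.1 -0. ] z axis [-0.002  0.    -1.   ]
(133.5, 72.5) lateral [[139.7  81.1]] up [[133.7  73.6]]
(150.8, 66.5) lateral [[156.1  74.6]] up [[151.2  67.3]]
```

View pics/c3.png

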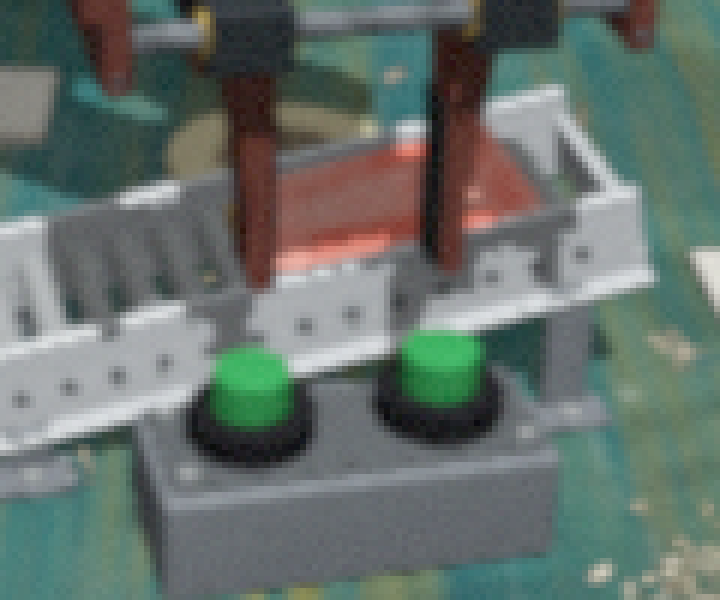

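The side crop shows both fingers in front of the rail, with tips at (260,285) and (445,268). They are directly above the button tops at (253,360) and (442,343). The tips sit about 30 mm higher than the reported TCP, in this picture and in the first one. I'll go down by force in small steps.

Call:
{"op": "move_arm", "data": {
  "rows": [
    [0,0,1,0,57],
    [0,0,0.8,0,57],
    [0,0,0,0,57]
  ]
}}

```text
t: 4.85
ee_pos: [593.5, -66.1, 51.3]
orientation: [-1.969, -2.446, 0.001]
ft_force: [-0.4, 0.8, -0.2]
width: 50.1
grasp_force: 0.0
```

Call:
{"op": "move_arm", "data": {
  "rows": [
    [0,0,0.4,0,57],
    [0,0,0,0,57]
  ]
}}

```text
t: 5.1
ee_pos: [594.2, -66.2, 48.1]
orientation: [-1.97, -2.447, 0.0]
ft_force: [1.3, 0.9, 1.1]
width: 50.0
grasp_force: 0.0
```

```bash
python3 st.py; python3 - <<'E'
from h import *
print(get_obs()["moment"])
a=optics.get_image("side")
a=cv2.resize(a[170:270,230:350],(720,600),interpolation=3)
cv2.imwrite("pics/c4.png",a)
E
```

```text
5.1 [594.2 -66.2  48.1] yaw 0.2153 w 49.99623927147205 F [1.3 0.9 1.1] q [-0.13  0.57  1.77  0.    0.8  -0.35]
shift tool mm to (594.5,-66): [ 0.1  0.4 -0. ] z axis [-0.  0. -1.]
[-0.03443642  0.00432446 -0.01090676]
```

View pics/c4.png

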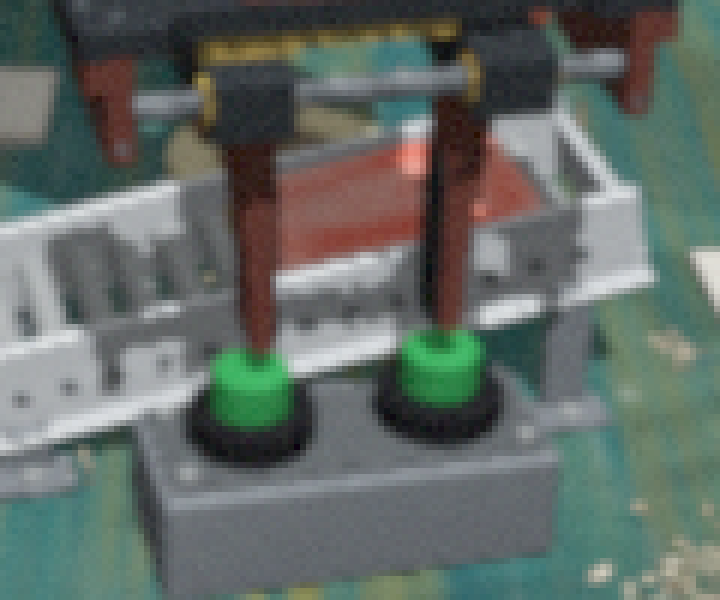

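The side crop shows both tips, at (260,360) and (448,340), amid the tops of their caps at or near contact. I'll press on.

Call:
{"op": "move_arm", "data": {
  "rows": [
    [0,0,0.3,0,57],
    [0,0,0,0,57]
  ]
}}

```text
t: 5.4
ee_pos: [594.1, -66.2, 45.1]
orientation: [-1.97, -2.447, 0.0]
ft_force: [-0.1, -0.6, 0.0]
width: 50.1
grasp_force: 0.0
```

Call:
{"op": "move_arm", "data": {
  "rows": [
    [0,0,0.3,0,57],
    [0,0,0,0,57]
  ]
}}

```text
t: 5.65
ee_pos: [594.0, -66.2, 42.0]
orientation: [-1.97, -2.447, 0.0]
ft_force: [0.2, -0.0, 0.5]
width: 50.5
grasp_force: 0.0
```

Call:
{"op": "move_arm", "data": {
  "rows": [
    [0,0,0.3,0,57],
    [0,0,0,0,57]
  ]
}}

```text
t: 5.9
ee_pos: [594.1, -66.2, 39.0]
orientation: [-1.97, -2.447, 0.0]
ft_force: [0.1, 0.3, 0.4]
width: 50.2
grasp_force: 0.0
```

```bash
python3 st.py; python3 - <<'E'
from h import *
print(get_obs()["moment"])
a=optics.get_image("side")
a=cv2.resize(a[190:260,250:330],(720,600),interpolation=3)
cv2.imwrite("pics/c5.png",a)
E
```

```text
5.9 [594.1 -66.2  39. ] yaw 0.2154 w 50.20567322224111 F [0.1 0.3 0.4] q [-0.13  0.59  1.77 -0.    0.78 -0.35]
shift tool mm to (594.5,-66): [ 0.1  0.5 -0. ] z axis [-0.  0. -1.]
[-0.08228342  0.03435869 -0.00863196]
```

View pics/c5.png

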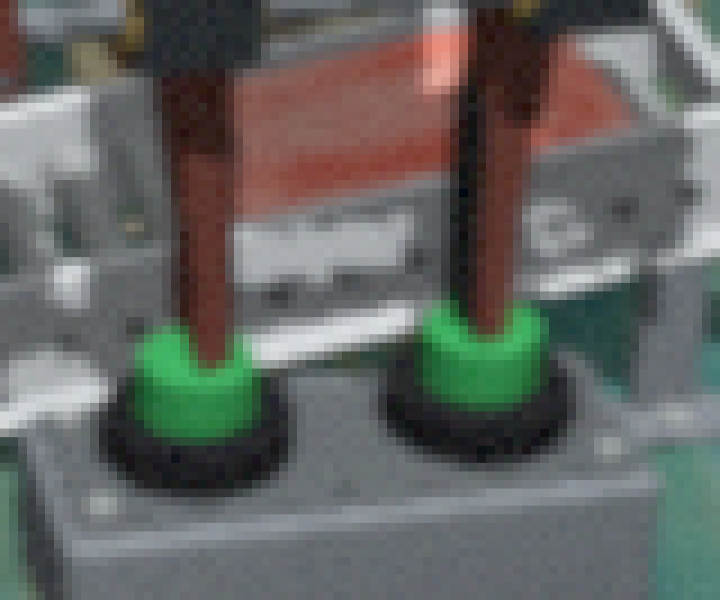

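The side crop shows the tips at (210,365) and (490,335), centred on the cap tops, which are still up. Contact should come within the next few millimetres.

Call:
{"op": "move_arm", "data": {
  "rows": [
    [0,0,0.3,0,57],
    [0,0,0,0,57]
  ]
}}

```text
t: 6.2
ee_pos: [594.5, -66.2, 36.3]
orientation: [1.97, 2.447, 0.0]
ft_force: [0.9, -0.6, 2.0]
width: 50.1
grasp_force: 1.0
```

Call:
{"op": "move_arm", "data": {
  "rows": [
    [0,0,0.2,0,57],
    [0,0,0,0,57]
  ]
}}

```text
t: 6.45
ee_pos: [594.5, -66.2, 34.4]
orientation: [1.97, 2.447, 0.0]
ft_force: [0.5, 1.5, 2.6]
width: 50.0
grasp_force: 1.6
```

```bash
python3 st.py; python3 - <<'E'
from h import *
print(get_obs()["moment"])
E
```

```text
6.45 [594.5 -66.2  34.4] yaw 0.2154 w 49.950071409654534 F [0.5 1.5 2.6] q [-0.13  0.6   1.78 -0.    0.77 -0.35]
shift tool mm to (594.5,-66): [ 0.2  0.1 -0. ] z axis [ 0. -0. -1.]
[-0.04083338  0.07844641 -0.01566222]
```

```bash
cat > g.py <<'E'
from h import *
import sys
def g(im):
    h=cv2.cvtColor(im,cv2.COLOR_BGR2HSV); m=cv2.inRange(h,(45,110,50),(80,255,255))
    for x0 in(264,296):
        k=m[215:248,x0:x0+16]>0
        r=np.where(k.any(1))[0]+215
        print(x0,"area",k.sum(),"rows",r.min(),r.max(),"percol",k.sum(0))
g(cv2.imread("pics/side0.png")); im=optics.get_image("side"); g(im); cv2.imwrite("pics/%s.png"%sys.argv[1],im)
print(get_obs()["moment"],get_obs()["ft_force"])
for l in("red_block",):
    print([(np.round(r["point"],1),round(r["conf"],2)) for r in spotter.find_in("side",l)[:3]])
E
python3 g.py s6
```

```text
264 area 151 rows 228 241 percol [ 0  5  9 11 12 12 13 13 14 14 12 12 11  8  5  0]
296 area 152 rows 226 237 percol [ 3  7  9 11 11 12 12 12 12 12 12 11 11 10  6  1]
264 area 121 rows 229 241 percol [ 0  7  9 11 11 12 12 10  8  7  6  6  9  8  5  0]
296 area 126 rows 226 237 percol [ 5  7 10 10 11 11  8  7  6  6  7 10 11 10  7  0]
[-0.08707117  0.063918   -0.01870186] [ 0.03380482 -0.82504521  2.96382325]
[(array([357.8, 219.7]), 0.82), (array([230.8, 185.2]), 0.77), (array([288.2, 200.9]), 0.7)]
```

Call:
{"op": "move_arm", "data": {
  "rows": [
    [0,0,0.25,0,57],
    [0,0,0,0,57]
  ]
}}

```text
t: 6.8
ee_pos: [594.4, -66.2, 31.8]
orientation: [1.97, 2.447, 0.0]
ft_force: [0.6, -1.2, 4.6]
width: 50.1
grasp_force: 2.4
```

```bash
python3 g.py s7
```

```text
264 area 151 rows 228 241 percol [ 0  5  9 11 12 12 13 13 14 14 12 12 11  8  5  0]
296 area 152 rows 226 237 percol [ 3  7  9 11 11 12 12 12 12 12 12 11 11 10  6  1]
264 area 106 rows 231 241 percol [ 2  6  8 10 10 10 10  9  6  5  5  5  8  7  5  0]
296 area 111 rows 227 237 percol [ 4  8  8 10 10  8  7  6  5  5  6  9 10  9  6  0]
[-0.10662394 -0.00242284 -0.01454514] [ 0.41337298 -0.76494724  4.7131783 ]
[(array([358.6, 221. ]), 0.85), (array([229. , 188.1]), 0.82), (array([275.6, 235.6]), 0.68)]
```

Both caps are going down together. Now fully down.

Call:
{"op": "move_arm", "data": {
  "rows": [
    [0,0,0.3,0,57],
    [0,0,0.3,0,57],
    [0,0,0.15,0,57],
    [0,0,0,0,57]
  ]
}}

```text
t: 7.4
ee_pos: [594.6, -66.3, 26.2]
orientation: [1.97, 2.447, 0.0]
ft_force: [-4.8, 0.3, 22.7]
width: 50.1
grasp_force: 11.3
```

Call:
{"op": "move_arm", "data": {
  "rows": [
    [0,0,0,0,57],
    [0,0,0,0,57],
    [0,0,0,0,57],
    [0,0,0,0,57],
    [0,0,0,0,57],
    [0,0,0,0,57],
    [0,0,0,0,57],
    [0,0,0,0,57],
    [0,0,0,0,57],
    [0,0,0,0,57]
  ]
}}

```text
t: 8.65
ee_pos: [594.6, -66.3, 26.3]
orientation: [1.969, 2.447, 0.001]
ft_force: [-5.1, 1.3, 23.3]
width: 49.8
grasp_force: 11.1
```

Call:
{"op": "move_arm", "data": {
  "rows": [
    [0,0,0,0,57],
    [0,0,0,0,57],
    [0,0,0,0,57],
    [0,0,0,0,57],
    [0,0,0,0,57],
    [0,0,0,0,57],
    [0,0,0,0,57],
    [0,0,0,0,57],
    [0,0,0,0,57],
    [0,0,0,0,57]
  ]
}}

```text
t: 9.9
ee_pos: [594.6, -66.3, 26.3]
orientation: [1.969, 2.447, 0.001]
ft_force: [-5.1, 0.5, 21.9]
width: 50.0
grasp_force: 11.1
```

Call:
{"op": "move_arm", "data": {
  "rows": [
    [0,0,0,0,57],
    [0,0,0,0,57],
    [0,0,0,0,57],
    [0,0,0,0,57],
    [0,0,0,0,57],
    [0,0,0,0,57],
    [0,0,0,0,57],
    [0,0,0,0,57],
    [0,0,0,0,57],
    [0,0,0,0,57]
  ]
}}

```text
t: 11.15
ee_pos: [594.6, -66.3, 26.3]
orientation: [1.969, 2.447, 0.001]
ft_force: [-5.8, 0.9, 22.8]
width: 49.8
grasp_force: 11.1
```

```bash
python3 g.py s8; python3 -c "
import cv2,numpy as np
from h import *
a=optics.get_image('top');a=cv2.resize(a[150:270,220:340],(400,400),interpolation=3)
b=cv2.imread('pics/s8.png');b=cv2.resize(b[170:270,210:310],(400,400),interpolation=3)
cv2.imwrite('pics/c9.png',np.hstack([a,b]))"
```

```text
264 area 151 rows 228 241 percol [ 0  5  9 11 12 12 13 13 14 14 12 12 11  8  5  0]
296 area 152 rows 226 237 percol [ 3  7  9 11 11 12 12 12 12 12 12 11 11 10  6  1]
264 area 85 rows 233 241 percol [3 5 7 8 8 8 9 6 4 3 3 2 7 6 5 1]
296 area 80 rows 229 237 percol [4 6 8 8 7 7 5 3 3 3 4 7 7 6 2 0]
[ 0.03244736  1.11136654 -0.02577644] [-5.92425709  1.25551548 22.04475184]
[(array([229. , 187.9]), 0.78), (array([355.3, 219.5]), 0.67), (array([244.3, 213.1]), 0.56)]
```

View pics/c9.png

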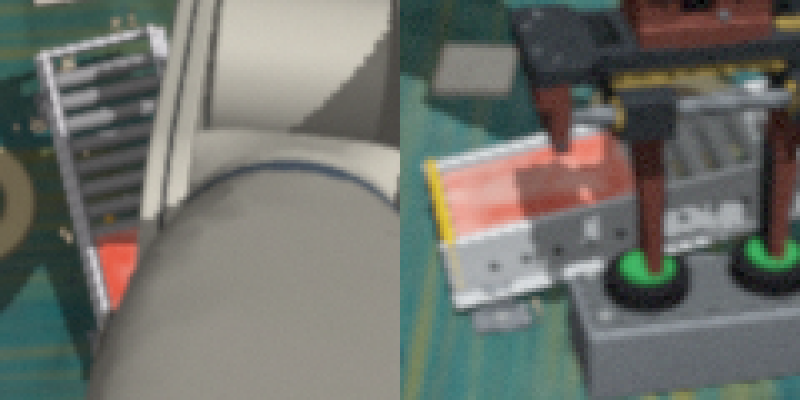

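The block now lies against the yellow stop: in the side crop its left end touches the yellow bar at (440,205). Both caps are fully down. Now I'll let go, straight up.

Call:
{"op": "move_arm", "data": {
  "rows": [
    [0,0,-0.3,0,57],
    [0,0,-0.5,0,57],
    [0,0,-1,0,57],
    [0,0,-2,0,57],
    [0,0,-3,0,57],
    [0,0,-4,0,57],
    [0,0,-2,0,57],
    [0,0,0,0,57],
    [0,0,0,0,57]
  ]
}}

```text
t: 12.42
ee_pos: [593.5, -66.1, 151.7]
orientation: [-1.969, -2.447, 0.001]
ft_force: [-0.2, -0.2, -1.2]
width: 49.8
grasp_force: 0.0
```

```bash
python3 g.py s9; python3 st.py; python3 -c "
from workcell import close_job
print(close_job())"
```

```text
264 area 151 rows 228 241 percol [ 0  5  9 11 12 12 13 13 14 14 12 12 11  8  5  0]
296 area 152 rows 226 237 percol [ 3  7  9 11 11 12 12 12 12 12 12 11 11 10  6  1]
264 area 151 rows 228 241 percol [ 0  5  9 11 12 12 13 13 14 13 12 12 11  8  6  0]
296 area 152 rows 226 237 percol [ 4  6 10 11 11 12 12 12 12 12 12 11 11 10  6  0]
[-0.03347905  0.01393591  0.02087909] [-0.15879198  0.02075847  0.02672933]
[(array([244.2, 214.6]), 0.83), (array([355.9, 219. ]), 0.81), (array([228.8, 187.2]), 0.68)]
12.525 [593.3 -66.1 151.1] yaw 0.2153 w 50.31869882867212 F [ 0.2  0.1 -0.1] q [-0.13  0.43  1.72 -0.    0.99 -0.35]
shift tool mm to (594.5,-66): [-0.2  1.2 -0. ] z axis [-0.002  0.    -1.   ]
the job is handed in; nothing more can be done
None
```

I pressed both buttons together and held them fully down until the block lay against the yellow end stop, then let both come up again; the job is handed in at 12.5 s, and no verdict came back.

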